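Serve one lump of sugar from the plunger dispenser

ROBOT

A 7-joint arm with a two-finger parallel gripper is mounted at the origin on the work surface. World frame = base frame: x ahead of the robot, y to its left, z up, the work surface at z = 0. Lengths are in m, angles in rad, forces in N, time in s.
With the tool pointing down it reaches from about 0.4 to 0.85 m from the base axis. Payload 4.5 kg.
Tool frame: the origin (TCP) lies midway between the tips of the shut fingers; the grasp point (between the pads) lies 19 mm behind it; z points along the fingers, y is the line along which they close (so a half turn about z gives the same grasp; the last joint's range is limited). The gripper opens to 88 mm and grips with 3 to 60 N. Pads are 18 mm wide; open, the fingers measure 123 mm over their backs; the gripper's body (75 mm by 187 mm) begins 45 mm behind the grasp point.
Start: joints at [1.261, 0.689, -0.195, 1.565, 0.157, 0.902, -0.215], TCP at [0.211, -0.588, 0.239] pointing down, gripper open.
Joint ranges: [-3.01, 3.01], [-0.46, 2.08], [-1.47, 1.51], [0.13, 2.56], [-1, 4.14], [0.04, 2.09], [-2.66, 2.66]. Speed limits (rad/s): [2.57, 2.57, 3.14, 3.14, 3.14, 3.14, 3.14].

INTERFACE

Orientations are given as a unit quaternion [x, y, z, w].
In Python, from plant import r gives the robot as it stands.
- The arm moves only by the tool carry_out, never from a script. Its argument "plan" is a list of rows, each an object with "rot": the turn, a rotation vector about the tool's x, y, z in rad, a list of three; "xyz": the shift along the tool's x, y, z in m, a list of three; "grip": the closure in counts, from 0 (fully open) to 255 (shut). In form: [{"rot": [wx, wy, wz], "xyz": [dx, dy, dz], "grip": grip}, ...]. A call has 1 to 8 rows; each row is the pose to reach, as a shift and turn from the pose commanded when the call began, along the tool's axes at that moment; what a row does not reach only later rows make up. A row lasts 1/12 s, in which the tool goes at most 41.7 mm and 7.16 degrees, less where a joint would pass 70% of its speed; a pose out of reach is approached as far as the arm can. A call with a gripper value outside its range is refused whole. The fingers move at their own pace and stop on an object; "squeeze" is the grip in N (left out, the last holds). Time passes only in rows, so rows that repeat a pose let the fingers close. It gives the time, the measured TCP pose, the force, the opening and the grip force at its end, in the units of the state.
- r.get_state(): the state, without advancing time (a new reading comes with each control period).
- r.snapshot(name): name is "scene" or "top" or "wrist"; returns the picture (384x512x3 uint8, red, green, blue); there is no depth.
- r.camera_params(name): a dict with "fx", "fy", "cx", "cy" (pixels), "position" and "attitude" of the camera in the world; the wrist camera has in their place "hand_eye" (4x4, takes a point from camera to tool coordinates, whose origin is the TCP and whose axes are the flange's). Camera axes: x right, y down, z forward; pixel columns grow to the right and rows downward; lengths in m; the calibration is good to about 2 mm. The wrist camera is an equidistant fisheye: a pixel r from the principal point sees the ray r / f radians off the axis. A picture is of the moment at which its call begins: read the wrist's pose just before it. camera_params takes no time and is no camera call.
- r.finish_job(): hands the job in; it is judged then, once.
The state is a dict: "clock": time; "q": joint angles; "qd": joint speeds; "joint_torque": joint torques, N m; "tool_pos": TCP position; "eef_rot": TCP orientation; "contact_force": force on the tool from outside, world axes, zero at the start; "moment": the same for the moment, N m; "opening": opening from 0.0 (shut) to 1.0 (fully open); "finger_force": force on a finger pad.
Only numpy, scipy, OpenCV 4.12 (cv2) and the standard library are available. Lean on these libraries where they do the work, as an engineer would, in place of code of your own. Each camera call takes 0.05 s, during which the arm holds its last target. There are 200 camera calls.

TASK

Get one sugar cube out of the dispenser for the empty saucer: press the dispenser's plunger once, squarely down until it bottoms on its stop, and keep it firmly there for a moment at about 20 N (less than 15 N does not seat it, more than 35 N breaks it), then let it come all the way up. Pick up the cube that was pushed out and set it down (do not drop it) in the empty saucer, the one without a glass, and let go. Leave the other cubes in the magazine and everything else where it stands.

Things in the scene. Friction and masses are not known exactly. Their poses are not given: they have to be found in the camera images.
- dispenser: Steel sugar cube dispenser fixed to the counter. Origin: on the counter under the front face of its clear magazine; x to the back, z up; the front (-x) faces the robot within 0.5 rad. Base plate x = -95 to 114 mm, 70 mm wide, top at z = 10 mm. Magazine x = 0 to 30 mm, 30 mm wide, 80 mm high, gate at its foot. Housing x = 30 to 112 mm, 64 mm wide, 78 mm high, plunger on its top.
- apron (a point): The bare front part of the base plate (10 mm above the counter, 95 mm long, open at both sides, 4 mm lip at its front edge): here stands the centre of the underside of the pushed-out cube after a full stroke (57 mm in front of the magazine; up to 10 mm farther if pressed fast). The cube moves 3 mm per mm of plunger travel and stays there when the plunger rises.
- plunger_guide (a point): On the housing's top face, 78 mm above the counter, on the plunger's vertical axis. The plunger has a flat round cap, 36 mm across, 10 mm thick, on a 16 mm stem. The cap's top is 38 to 52 mm above this point released, 14 to 28 mm bottomed: the cap is screwed on more or less far, tight but different each time and not measured; feel for it.
- plunger (a joint): Travel of the plunger in m: 0 = up, about 0.024 = bottomed; grows downward. The spring resists with 5 N at the top, 10 N just before the stop; then the stop is unyielding. Meeting it at 30 mm/s can pass 35 N; meeting it at 12 mm/s gives a brief peak of 20 N that falls back to the spring's 10 N: then creep on until the steady force is about 20 N. It rises by itself when let go.
- magazine (a point): On the dispenser's deck (10 mm above the counter), in the middle of the magazine, where the lowest cube stands.
- cube_a: White sugar cube, 19 mm edges, 10.5 g, origin at its centre. At the start the lowest of the three stacked in the magazine, sides parallel to the dispenser's: the one that the plunger pushes out.
- cube_b: A like cube, the middle one in the magazine; origin at its centre. It must stay in the magazine (it sinks to the bottom there).
- cube_c: A like cube, the top one in the magazine; origin at its centre. It must stay in the magazine.
- saucer: The empty saucer: round red ceramic, loose, 116 mm across the rim, 15 mm high. Origin: on the counter under its centre. Its inner floor is flat, 5 mm above the counter, about 65 mm across; the wall slopes up outside that.
- saucer_glass: A like red saucer on the other side, with a tea glass standing on it. Same origin. Not to be moved.
- glass_served: Tulip-shaped tea glass, 86 mm high, 54 mm across the rim, standing on the other saucer. Origin: centre of its underside. Not to be moved.
- sugar_bowl: Closed white porcelain sugar bowl, 100 mm across, 100 mm high; origin: centre of its underside. Not to be moved.
- teaspoon: Steel teaspoon lying on the counter, 135 mm long. Not to be moved.
Not all that is in view belongs to the job. What is meant by the dispenser is not pink, and is the smaller of those in its own colour. What is shaped like the saucer but orange is not meant.

How it is judged:
On the way, in this order (a step that is already met when the one before it is completed fails the run):
1. The plunger is pressed by the gripper and stays bottomed on its stop (travel over 22 mm) under at least 15 N for 0.3 s (value of joint plunger above 0.022 m and contact force between the fingers and dispenser above 15 N), for 0.3 s.
2. The plunger is let go and back up (travel under 4 mm), with the lowest cube out on the apron (value of joint plunger below 0.004 m and contact force between the fingers and dispenser below 0.5 N and x of cube_a in the frame of dispenser below -0.045 m and z of cube_a in the frame of dispenser above 0.015 m), for 0.2 s.
At the end, for the whole second after the job is handed in: The pushed-out cube lies still in the empty saucer, its centre within 35 mm of the saucer's centre; the saucer stands flat; the plunger is fully up (travel under 4 mm); the other two cubes are in the magazine (within 15 mm of its axis) (horizontal distance between cube_a and saucer below 0.035 m and z of cube_a in the frame of saucer between 0.008 and 0.026 m and linear speed of cube_a below 0.02 m/s and angle between saucer's own z axis and vertical below 0.1 rad and value of joint plunger below 0.004 m and horizontal distance between each of cube_b, cube_c and magazine below 0.015 m); the robot touches nothing.
It fails at once if The dispenser is pressed with more than 35 N (contact force between any of the fingers, the arm and dispenser above 35 N).
It fails at once if The cube is thrown or dropped (moves faster than 0.8 m/s, about a 30 mm fall, out of the fingers) (linear speed of cube_a above 0.8 m/s and contact force between the fingers and cube_a below 0.05 N).
It fails at once if A cube other than the first leaves the magazine (horizontal distance between any of cube_b, cube_c and magazine above 0.018 m).
It fails at once if The empty saucer is shifted by more than 30 mm (distance of saucer from where it was at the start of the episode above 0.03 m).
It fails at once if The other saucer, its glass, the sugar bowl or the teaspoon is shifted by more than 20 mm (distance of any of saucer_glass, glass_served, sugar_bowl, teaspoon from where it was at the start of the episode above 0.02 m).
It also fails if it takes over 61 s, if anything falls off the work surface, if the arm or the gripper's body presses on something with over 40 N, if the wrist force passes 120 N, or if a joint passes its speed limit or range.

## Working session

There is one attempt and no reset: what is moved stays moved. The work goes in short steps, Python scripts to look and compute and a tool call to move; the robot and the scene stay as the last step left them, time stands still between calls to the robot, and variables do not carry over. Pictures are saved under pics/ and viewed, at most 10 in all, crops included, and the job is handed in when it is done.

Besides the shell and the picture viewer there is one more tool, called after ">>>" as name([rows], argument=value, ...), one row to a line, values as JSON. carry_out: Moves the arm, as the interface text tells. Its arguments: {"type":"object","properties":{"plan":{"type":"array"},"squeeze":{"type":"number"}},"required":["plan"]}

```bash
mkdir -p pics; ls
python3 - <<'E'
from plant import r
import cv2, numpy as np
s=r.get_state(); print(s)
a=[]
for n in("scene","top"):
    p=r.snapshot(n); cv2.imwrite(f"pics/{n}0.png",p[:,:,::-1]); 
    print(n,r.camera_params(n))
print(r.camera_params("wrist"))
E
```

```text
pics
{'clock': 0.0, 'q': array([ 1.26077533,  0.68999878, -0.19454579,  1.56630647,  0.15733441,
        0.90249753, -0.2151154 ]), 'qd': array([-0.00067143, -0.00116898, -0.00022795,  0.00177129,  0.00050431,
       -0.00216686,  0.0005685 ]), 'joint_torque': array([-9.96727358e-04, -5.27557003e+01, -1.26683716e+00, -1.53427488e+01,
       -5.24650142e-02,  6.46251719e-03,  1.78643813e-04]), 'tool_pos': array([ 0.21043483, -0.58785619,  0.23791162]), 'eef_rot': array([ 9.85249907e-01,  1.71119257e-01, -2.21119171e-04, -8.78927793e-04]), 'contact_force': array([ 0.12467089,  0.20116585, -0.21579005]), 'moment': array([-0.01355432,  0.03983453, -0.00159045]), 'finger_force': 0.0, 'opening': 0.9985806242594886}
scene {'fx': 487.2249010710423, 'fy': 487.2249010710423, 'cx': 257.8407717776486, 'cy': 197.95147264651968, 'position': array([ 1.14492586, -0.23526246,  1.4061404 ]), 'attitude': array([ 0.81592534,  0.51345933, -0.14260146, -0.22425471])}
top {'fx': 488.80827930072513, 'fy': 488.80827930072513, 'cx': 256.34874281720505, 'cy': 192.27667920691843, 'position': array([0.20950034, 0.10479244, 1.36047307]), 'attitude': array([ 0.70904561, -0.6997041 ,  0.06345952, -0.06034385])}
{'fx': 297.3186396354542, 'fy': 297.3186396354542, 'cx': 253.89902260118188, 'cy': 186.70035965661785, 'hand_eye': array([[ 1.39628281e-03, -9.60444804e-01, -2.78466924e-01,
         6.98222262e-02],
       [ 9.99998839e-01,  1.17090094e-03,  9.75683094e-04,
        -5.53774063e-04],
       [-6.11032575e-04, -2.78467963e-01,  9.60445324e-01,
        -1.46507256e-01],
       [ 0.00000000e+00,  0.00000000e+00,  0.00000000e+00,
         1.00000000e+00]])}
```

View pics/scene0.png

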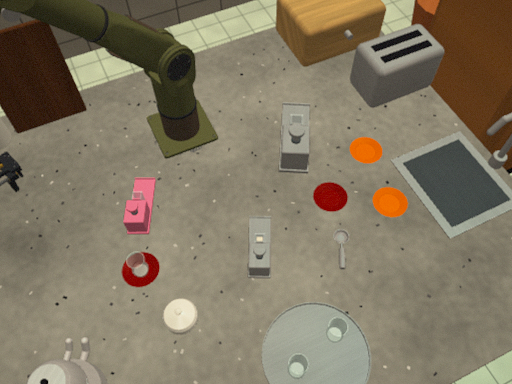

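View pics/top0.png

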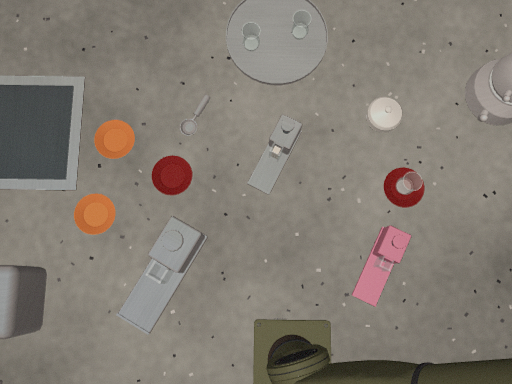

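Candidates for the dispenser are pink (top view 382,265), large grey (163,272) and small grey (275,153). The small grey one fits: it is not pink, and it is the smaller of the two in steel colour. Candidates for the saucer are dark red and empty (172,175), red with a glass (404,187), and orange (115,139) and (95,214). The empty dark-red one at (172,175) fits.

```bash
cat > h.py <<'E'
from plant import r
import cv2, numpy as np
from scipy.spatial.transform import Rotation as R
def cam(n,s=None):
    p=r.camera_params(n)
    if n!="wrist": return p,R.from_quat(p["attitude"]).as_matrix(),np.array(p["position"])
    T=np.array(p["hand_eye"]); s=s or r.get_state(); Rt=R.from_quat(s["eef_rot"]).as_matrix()
    return p,Rt@T[:3,:3],Rt@T[:3,3]+s["tool_pos"]
def ray(n,uv,s=None):
    p,A,o=cam(n,s); x=(uv[0]-p["cx"])/p["fx"]; y=(uv[1]-p["cy"])/p["fy"]
    if n=="wrist":
        t=np.hypot(x,y); d=np.array([x/t*np.sin(t),y/t*np.sin(t),np.cos(t)])
    else: d=np.array([x,y,1.])
    d=A@d; return o,d/np.linalg.norm(d)
def onplane(n,uv,z,s=None):
    o,d=ray(n,uv,s); return o+d*(z-o[2])/d[2]
def proj(n,P,s=None):
    p,A,o=cam(n,s); c=A.T@(np.array(P)-o)
    if n=="wrist":
        rr=np.hypot(c[0],c[1]); t=np.arctan2(rr,c[2]); return np.array([p["cx"]+p["fx"]*t*c[0]/rr,p["cy"]+p["fy"]*t*c[1]/rr])
    return np.array([p["cx"]+p["fx"]*c[0]/c[2],p["cy"]+p["fy"]*c[1]/c[2]])
E
python3 - <<'E'
from h import *
for n in("top","scene"):
    im=cv2.imread(f"pics/{n}0.png"); hsv=cv2.cvtColor(im,cv2.COLOR_BGR2HSV)
    m=cv2.inRange(hsv,(0,150,50),(5,255,190))|cv2.inRange(hsv,(172,150,50),(180,255,190))
    k,l,st,c=cv2.connectedComponentsWithStats(m)
    for i in range(1,k):
        if st[i,4]>300: print(n,st[i],c[i].round(1),onplane(n,c[i],.012).round(4))
    for e in ([(275,153)] if n=="top" else []): print(onplane(n,e,0))
a=cv2.imread("pics/top0.png")[105:205,230:320]; b=cv2.imread("pics/scene0.png")[205:285,230:290]
cv2.imwrite("pics/crop.png",np.hstack([cv2.resize(a,(450,500),interpolation=2),cv2.resize(b,(345,500)[:2],interpolation=2)]))
E
```

```text
top [ 152  156   40   39 1221] [171.4 174.8] [0.495  0.3401 0.012 ]
top [384 168  40  39 764] [400.4 189.2] [ 0.4626 -0.3041  0.012 ]
[0.5656395  0.04829928 0.        ]
scene [313 183  34  28 759] [330.  196.5] [0.4924 0.3405 0.012 ]
scene [122 253  37  34 610] [141.7 272.2] [ 0.4778 -0.313   0.012 ]
```

View pics/crop.png

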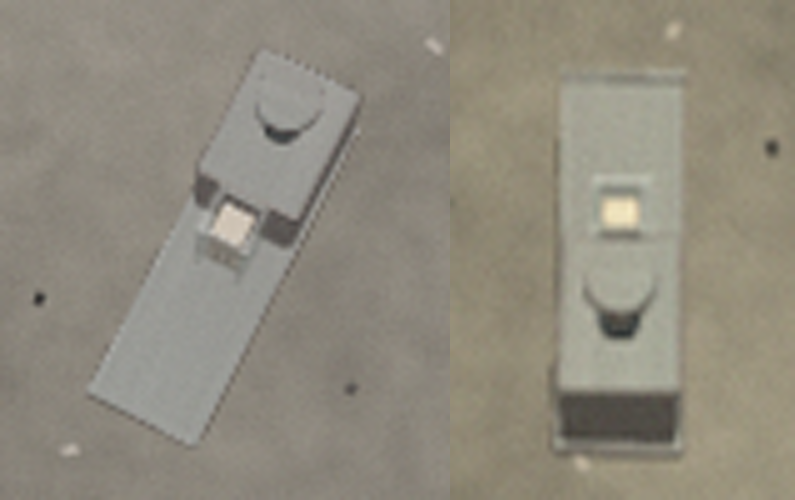

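Run:
```python
from h import *
T=lambda x,y:(230+x/5-.4+0, 105+y/5-.4)
S=lambda x,y:(230+(x-450)/5.75-.4, 205+y/6.25-.4)
P={}
for n,f,d in(("top",T,{"fl":(88,393,.01),"fr":(195,446,.01),"h1":(263,48,.078),"h2":(360,95,.078),"h3":(298,220,.078),"h4":(200,160,.078),"cube":(235,223,.067)}),
 ("scene",S,{"fl":(560,72,.014),"fr":(686,72,.014),"h1":(558,390,.078),"h2":(681,390,.078),"h3":(683,237,.078),"h4":(563,237,.078),"cube":(620,212,.067)})):
    for k,(x,y,z) in d.items():
        P[n,k]=onplane(n,f(x,y),z); print(n,k,P[n,k].round(4))
    q=[P[n,k] for k in("fl","fr","h1","h2","h3","h4")]
    print("widths",np.linalg.norm(q[0]-q[1]),np.linalg.norm(q[2]-q[3]),np.linalg.norm(q[3]-q[4]))
    for (i,j) in ((0,1),(2,3),(5,4)) if n=="top" else ((1,0),(3,2),(4,5)):
        pass
o1,d1=ray("top",T(289,101)); o2,d2=ray("scene",S(620,273))
A=np.array([d1,-d2]).T; t=np.linalg.lstsq(A,o2-o1,rcond=None)[0]
print("cap",o1+d1*t[0],o2+d2*t[1])
```

```text
top fl [0.4743 0.1264 0.01  ]
top fr [0.4449 0.0659 0.01  ]
top h1 [0.6551 0.0325 0.078 ]
top h2 [ 0.6291 -0.0207  0.078 ]
top h3 [0.558  0.0131 0.078 ]
top h4 [0.591  0.0665 0.078 ]
top cube [0.5589 0.0468 0.067 ]
widths 0.06728474696109268 0.05920077160434012 0.07866863322463337
scene fl [0.4436 0.0641 0.014 ]
scene fr [0.4745 0.1284 0.014 ]
scene h1 [ 0.6291 -0.0224  0.078 ]
scene h2 [0.6562 0.034  0.078 ]
scene h3 [0.5858 0.0701 0.078 ]
scene h4 [0.5585 0.0134 0.078 ]
scene cube [0.5546 0.0484 0.067 ]
widths 0.07132231933892258 0.06260773636482429 0.07913397655474921
cap [0.60907491 0.02147679 0.12740252] [0.60931479 0.02213962 0.12743547]
```

The crop shows the small steel dispenser: magazine with a white cube on top (left crop 235,223) and the cap at about (289,101). Housing size, plate width and cap height (127 mm, expected 116–130) all agree. That gives an origin near (0.543, 0.055), yaw −0.459, plunger at (0.6085, 0.0227), apron at (0.492, 0.080) and saucer at (0.494, 0.340). Next I move above the plunger.

>>> carry_out([
  {"rot":[0,0,-2.34],"xyz":[0.58,-0.44,0.0],"grip":255},
  {"rot":[0,0,-2.34],"xyz":[0.58,-0.44,0.0],"grip":255},
  {"rot":[0,0,-2.34],"xyz":[0.58,-0.44,0.0],"grip":255},
  {"rot":[0,0,-2.34],"xyz":[0.58,-0.44,0.0],"grip":255},
  {"rot":[0,0,-2.34],"xyz":[0.58,-0.44,0.0],"grip":255},
  {"rot":[0,0,-2.34],"xyz":[0.58,-0.44,0.0],"grip":255},
  {"rot":[0,0,-2.34],"xyz":[0.58,-0.44,0.0],"grip":255},
  {"rot":[0,0,-2.34],"xyz":[0.58,-0.44,0.0],"grip":255},
], squeeze=15)

```text
clock: 0.77
tool_pos: [0.3932, -0.3075, 0.2386]
eef_rot: [0.781, 0.625, -0.0, -0.0]
contact_force: [1.3, -0.6, 0.2]
opening: 0.415
finger_force: 0.0
```

```bash
cat >> h.py <<'E'
def rel(P,yaw=None):
    s=r.get_state(); A=R.from_quat(s["eef_rot"]).as_matrix(); d=A.T@(np.array(P)-s["tool_pos"])
    Rt=np.array([[np.cos(yaw),np.sin(yaw),0],[np.sin(yaw),-np.cos(yaw),0],[0,0,-1]]) if yaw is not None else A
    print("pos",s["tool_pos"].round(4),"xyz",d.round(4),"rot",R.from_matrix(A.T@Rt).as_rotvec().round(4),"F",s["contact_force"].round(2),"open",round(s["opening"],3),"q",s["q"].round(2))
E
python3 -c "
from h import *
rel([.6085,.0227,.2],2.683)"
```

```text
pos [ 0.3932 -0.3075  0.2386] xyz [0.3693 0.1376 0.0385] rot [-4.0000e-04 -2.0000e-04 -1.3333e+00] F [ 1.28 -0.61  0.19] open 0.415 q [ 0.87  0.55 -0.47  1.93  0.36  0.74 -0.03]
```

>>> carry_out([
  {"rot":[0,0,-1.33],"xyz":[0.369,0.138,0.038],"grip":255},
  {"rot":[0,0,-1.33],"xyz":[0.369,0.138,0.038],"grip":255},
  {"rot":[0,0,-1.33],"xyz":[0.369,0.138,0.038],"grip":255},
  {"rot":[0,0,-1.33],"xyz":[0.369,0.138,0.038],"grip":255},
  {"rot":[0,0,-1.33],"xyz":[0.369,0.138,0.038],"grip":255},
  {"rot":[0,0,-1.33],"xyz":[0.369,0.138,0.038],"grip":255},
  {"rot":[0,0,-1.33],"xyz":[0.369,0.138,0.038],"grip":255},
  {"rot":[0,0,-1.33],"xyz":[0.369,0.138,0.038],"grip":255},
])

```text
clock: 1.43
tool_pos: [0.5765, -0.031, 0.2062]
eef_rot: [0.386, 0.923, -0.0, -0.0]
contact_force: [0.7, 0.8, 0.7]
opening: 0.005
finger_force: 0.0
```

```bash
python3 -c "
from h import *
rel([.6085,.0227,.2],2.683)"
```

```text
pos [ 0.5765 -0.031   0.2062] xyz [0.0157 0.0605 0.0062] rot [-8.000e-04 -3.000e-04 -3.332e-01] F [0.65 0.83 0.65] open 0.005 q [ 0.36  0.74 -0.68  1.73  0.58  0.88  0.21]
```

>>> carry_out([
  {"rot":[0,0,-0.333],"xyz":[0.0157,0.0605,0.006],"grip":255},
  {"rot":[0,0,-0.333],"xyz":[0.0157,0.0605,0.006],"grip":255},
  {"rot":[0,0,-0.333],"xyz":[0.0157,0.0605,0.006],"grip":255},
  {"rot":[0,0,-0.333],"xyz":[0.0157,0.0605,0.006],"grip":255},
  {"rot":[0,0,-0.333],"xyz":[0.0157,0.0605,0.006],"grip":255},
])

```text
clock: 1.85
tool_pos: [0.6079, 0.0202, 0.2]
eef_rot: [0.232, 0.973, -0.001, -0.001]
contact_force: [-0.1, -0.9, 0.8]
opening: 0.006
finger_force: 0.0
```

```bash
python3 -c "
from h import *
rel([.6085,.0227,.2],2.683)
s=r.get_state(); p=r.snapshot('wrist'); cv2.imwrite('pics/w1.png',p[:,:,::-1])
for P in ([.6085,.0227,.127],[.6085,.0227,.117],[.6085,.0227,.078],[.492,.08,.01]): print(proj('wrist',P,s))
"
```

```text
pos [0.6079 0.0202 0.2   ] xyz [0.0005 0.0025 0.    ] rot [-0.0013 -0.001  -0.009 ] F [-0.14 -0.85  0.85] open 0.006 q [ 0.29  0.81 -0.75  1.64  0.64  0.96  0.42]
[258.50008223 198.03164333]
[258.33666555 194.14603831]
[257.80344201 181.54438291]
[256.22312964  52.94801472]
```

View pics/w1.png

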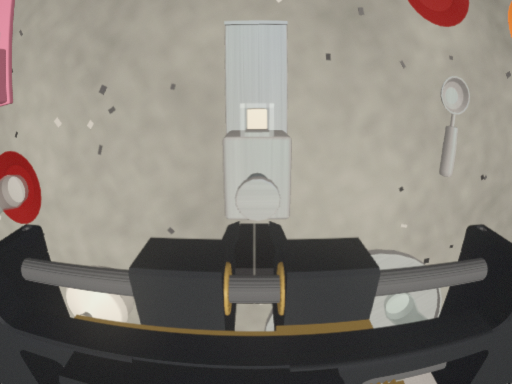

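The picture shows the cap at (258,197), against a prediction of (258,198), and the dispenser lies straight along the image. Descending.

>>> carry_out([
  {"rot":[0,0,0],"xyz":[0,0.0015,0.02],"grip":255},
  {"rot":[0,0,0],"xyz":[0,0.0015,0.04],"grip":255},
  {"rot":[0,0,0],"xyz":[0,0.0015,0.055],"grip":255},
  {"rot":[0,0,0],"xyz":[0,0.0015,0.065],"grip":255},
  {"rot":[0,0,0],"xyz":[0,0.0015,0.067],"grip":255},
  {"rot":[0,0,0],"xyz":[0,0.0015,0.067],"grip":255},
])

```text
clock: 2.4
tool_pos: [0.6087, 0.0213, 0.1335]
eef_rot: [0.231, 0.973, -0.0, -0.0]
contact_force: [-0.1, -0.5, 0.2]
opening: 0.003
finger_force: 0.0
```

>>> carry_out([
  {"rot":[0,0,0],"xyz":[0,0,0.001],"grip":255},
  {"rot":[0,0,0],"xyz":[0,0,0.002],"grip":255},
  {"rot":[0,0,0],"xyz":[0,0,0.003],"grip":255},
  {"rot":[0,0,0],"xyz":[0,0,0.004],"grip":255},
])

```text
clock: 2.73
tool_pos: [0.6094, 0.0222, 0.1303]
eef_rot: [0.23, 0.973, 0.0, 0.001]
contact_force: [-0.4, 0.4, 0.3]
opening: 0.004
finger_force: 0.0
```

>>> carry_out([
  {"rot":[0,0,0],"xyz":[0,0,0.001],"grip":255},
  {"rot":[0,0,0],"xyz":[0,0,0.002],"grip":255},
  {"rot":[0,0,0],"xyz":[0,0,0.003],"grip":255},
])

```text
clock: 2.98
tool_pos: [0.609, 0.0222, 0.1267]
eef_rot: [0.23, 0.973, -0.0, 0.0]
contact_force: [-0.5, 0.1, 0.2]
opening: 0.005
finger_force: 0.0
```

>>> carry_out([
  {"rot":[0,0,0],"xyz":[0,0,0.001],"grip":255},
  {"rot":[0,0,0],"xyz":[0,0,0.002],"grip":255},
  {"rot":[0,0,0],"xyz":[0,0,0.003],"grip":255},
])

```text
clock: 3.23
tool_pos: [0.6091, 0.0223, 0.1243]
eef_rot: [0.23, 0.973, -0.0, 0.0]
contact_force: [-2.1, -0.1, 6.4]
opening: 0.004
finger_force: 3.2
```

Contact at about 0.125, so the stop should be near 0.101.

>>> carry_out([
  {"rot":[0,0,0],"xyz":[0,0,0.001],"grip":255},
  {"rot":[0,0,0],"xyz":[0,0,0.002],"grip":255},
  {"rot":[0,0,0],"xyz":[0,0,0.003],"grip":255},
  {"rot":[0,0,0],"xyz":[0,0,0.004],"grip":255},
  {"rot":[0,0,0],"xyz":[0,0,0.005],"grip":255},
  {"rot":[0,0,0],"xyz":[0,0,0.006],"grip":255},
  {"rot":[0,0,0],"xyz":[0,0,0.007],"grip":255},
  {"rot":[0,0,0],"xyz":[0,0,0.008],"grip":255},
])

```text
clock: 3.9
tool_pos: [0.6091, 0.0223, 0.1165]
eef_rot: [0.23, 0.973, -0.0, 0.0]
contact_force: [-2.4, -0.2, 6.9]
opening: 0.008
finger_force: 3.6
```

>>> carry_out([
  {"rot":[0,0,0],"xyz":[0,0,0.001],"grip":255},
  {"rot":[0,0,0],"xyz":[0,0,0.002],"grip":255},
  {"rot":[0,0,0],"xyz":[0,0,0.003],"grip":255},
  {"rot":[0,0,0],"xyz":[0,0,0.004],"grip":255},
  {"rot":[0,0,0],"xyz":[0,0,0.005],"grip":255},
  {"rot":[0,0,0],"xyz":[0,0,0.006],"grip":255},
  {"rot":[0,0,0],"xyz":[0,0,0.007],"grip":255},
])

```text
clock: 4.48
tool_pos: [0.6092, 0.0223, 0.1097]
eef_rot: [0.23, 0.973, -0.0, 0.0]
contact_force: [-1.6, -1.8, 9.2]
opening: 0.006
finger_force: 4.3
```

>>> carry_out([
  {"rot":[0,0,0],"xyz":[0,0,0.001],"grip":255},
  {"rot":[0,0,0],"xyz":[0,0,0.002],"grip":255},
  {"rot":[0,0,0],"xyz":[0,0,0.003],"grip":255},
  {"rot":[0,0,0],"xyz":[0,0,0.004],"grip":255},
])

```text
clock: 4.82
tool_pos: [0.6092, 0.0223, 0.1059]
eef_rot: [0.23, 0.973, -0.0, 0.0]
contact_force: [-2.4, -0.9, 9.5]
opening: 0.003
finger_force: 4.7
```

Slower now, at 0.5 mm per row (6 mm/s).

>>> carry_out([
  {"rot":[0,0,0],"xyz":[0,0,0.0005],"grip":255},
  {"rot":[0,0,0],"xyz":[0,0,0.001],"grip":255},
  {"rot":[0,0,0],"xyz":[0,0,0.0015],"grip":255},
  {"rot":[0,0,0],"xyz":[0,0,0.002],"grip":255},
  {"rot":[0,0,0],"xyz":[0,0,0.0025],"grip":255},
  {"rot":[0,0,0],"xyz":[0,0,0.003],"grip":255},
])

```text
clock: 5.32
tool_pos: [0.6092, 0.0223, 0.103]
eef_rot: [0.23, 0.973, -0.0, 0.001]
contact_force: [-2.1, -0.6, 10.7]
opening: 0.004
finger_force: 5.0
```

>>> carry_out([
  {"rot":[0,0,0],"xyz":[0,0,0.0005],"grip":255},
  {"rot":[0,0,0],"xyz":[0,0,0.001],"grip":255},
])

```text
clock: 5.48
tool_pos: [0.6093, 0.0224, 0.1024]
eef_rot: [0.23, 0.973, -0.0, 0.001]
contact_force: [-4.1, -1.2, 16.6]
opening: 0.006
finger_force: 8.4
```

>>> carry_out([
  {"rot":[0,0,0],"xyz":[0,0,0.0002],"grip":255},
  {"rot":[0,0,0],"xyz":[0,0,0.0002],"grip":255},
])

```text
clock: 5.65
tool_pos: [0.6092, 0.0224, 0.1024]
eef_rot: [0.23, 0.973, -0.0, 0.001]
contact_force: [-3.4, -1.8, 13.6]
opening: 0.011
finger_force: 7.2
```

>>> carry_out([
  {"rot":[0,0,0],"xyz":[0,0,0.0005],"grip":255},
  {"rot":[0,0,0],"xyz":[0,0,0.0005],"grip":255},
])

```text
clock: 5.82
tool_pos: [0.6093, 0.0224, 0.1024]
eef_rot: [0.23, 0.973, -0.0, 0.001]
contact_force: [-5.0, -2.2, 17.6]
opening: 0.002
finger_force: 8.8
```

>>> carry_out([
  {"rot":[0,0,0],"xyz":[0,0,0.0003],"grip":255},
  {"rot":[0,0,0],"xyz":[0,0,0.0003],"grip":255},
])

```text
clock: 5.98
tool_pos: [0.6093, 0.0224, 0.1024]
eef_rot: [0.23, 0.973, -0.0, 0.001]
contact_force: [-6.1, -2.6, 19.9]
opening: 0.004
finger_force: 9.8
```

>>> carry_out([
  {"rot":[0,0,0],"xyz":[0,0,0.0002],"grip":255},
  {"rot":[0,0,0],"xyz":[0,0,0.0002],"grip":255},
  {"rot":[0,0,0],"xyz":[0,0,0.0002],"grip":255},
  {"rot":[0,0,0],"xyz":[0,0,0.0002],"grip":255},
  {"rot":[0,0,0],"xyz":[0,0,0.0002],"grip":255},
  {"rot":[0,0,0],"xyz":[0,0,0.0002],"grip":255},
  {"rot":[0,0,0],"xyz":[0,0,0.0002],"grip":255},
])

```text
clock: 6.57
tool_pos: [0.6093, 0.0224, 0.1024]
eef_rot: [0.23, 0.973, -0.0, 0.001]
contact_force: [-5.5, -1.8, 21.2]
opening: 0.007
finger_force: 10.4
```

>>> carry_out([
  {"rot":[0,0,0],"xyz":[0,0,-0.003],"grip":255},
  {"rot":[0,0,0],"xyz":[0,0,-0.007],"grip":255},
  {"rot":[0,0,0],"xyz":[0,0,-0.012],"grip":255},
  {"rot":[0,0,0],"xyz":[0,0,-0.017],"grip":255},
  {"rot":[0,0,0],"xyz":[0,0,-0.022],"grip":255},
  {"rot":[0,0,0],"xyz":[0,0,-0.03],"grip":255},
  {"rot":[0,0,0],"xyz":[0,0,-0.05],"grip":255},
  {"rot":[0,0,0],"xyz":[0,0,-0.08],"grip":255},
])

```text
clock: 7.23
tool_pos: [0.6072, 0.0215, 0.1779]
eef_rot: [0.23, 0.973, -0.001, -0.003]
contact_force: [1.2, 1.0, -0.2]
opening: 0.006
finger_force: 0.0
```

```bash
python3 -c "
from h import *
rel([.492,.08,.14],2.683)
s=r.get_state(); p=r.snapshot('wrist'); cv2.imwrite('pics/w2.png',p[:,:,::-1])
print(proj('wrist',[.492,.08,.029],s))
h=cv2.cvtColor(p,cv2.COLOR_RGB2HSV); print(p[100:140,250:260].mean(axis=(0,1)))
"
```

```text
pos [0.6072 0.0215 0.1779] xyz [0.129  0.0008 0.0385] rot [-0.0032 -0.0044 -0.0059] F [ 1.19  1.01 -0.21] open 0.006 q [ 0.28  0.83 -0.73  1.66  0.67  0.92  0.4 ]
[256.25363409  47.86354029]
[207.76   205.5175 194.6325]
```

View pics/w2.png

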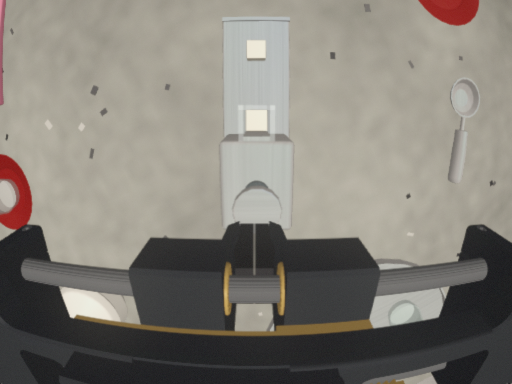

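The cube stands on the apron at (256,49), against a prediction of (256,48). Moving above it with the gripper half open.

>>> carry_out([
  {"rot":[0,0,0],"xyz":[0.04,0,0],"grip":110},
  {"rot":[0,0,0],"xyz":[0.08,0,0],"grip":110},
  {"rot":[0,0,0],"xyz":[0.11,0,0.0],"grip":110},
  {"rot":[-0.003,-0.004,-0.006],"xyz":[0.129,0.001,0.02],"grip":110},
  {"rot":[-0.003,-0.004,-0.006],"xyz":[0.129,0.001,0.038],"grip":110},
  {"rot":[-0.003,-0.004,-0.006],"xyz":[0.129,0.001,0.038],"grip":110},
  {"rot":[-0.003,-0.004,-0.006],"xyz":[0.129,0.001,0.038],"grip":110},
])

```text
clock: 7.87
tool_pos: [0.4941, 0.0808, 0.1413]
eef_rot: [0.227, 0.974, 0.001, 0.002]
contact_force: [-0.2, -0.2, 1.1]
opening: 0.51
finger_force: 0.0
```

```bash
python3 -c "
from h import *
s=r.get_state(); p=r.snapshot('wrist'); cv2.imwrite('pics/w3.png',p[:,:,::-1])
print(proj('wrist',[.492,.08,.029],s))
m=cv2.inRange(p,(215,200,140),(255,250,225)); m[280:]=0
k,l,st,c=cv2.connectedComponentsWithStats(m)
for i in range(1,k):
  if st[i,4]>80: print(st[i],c[i],onplane('wrist',c[i],.029,s))
rel([.492,.08,.013],2.683)
"
```

```text
[252.94363733 182.7548481 ]
[243 174  20  20 398] [252.5        183.45226131] [0.49240987 0.07935091 0.029     ]
[243 263  20  12 195] [252.35384615 269.33333333] [0.57355643 0.03908686 0.029     ]
pos [0.495  0.0809 0.1418] xyz [ 0.0028 -0.0025  0.1288] rot [ 0.0034  0.0045 -0.0009] F [-0.24  0.65 -0.55] open 0.555 q [ 0.14  0.76 -0.66  2.02  0.79  0.63  0.06]
```

View pics/w3.png

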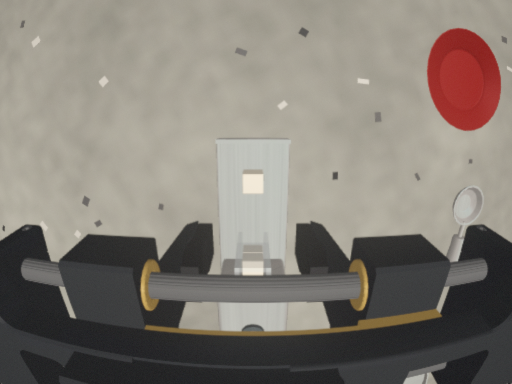

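The cube is at (252.5,183.5), which is (0.4924, 0.0794) on its top plane, as expected. Descending to just above it and rechecking.

>>> carry_out([
  {"rot":[0.003,0.004,0],"xyz":[0.002,-0.002,0.02],"grip":110},
  {"rot":[0.003,0.004,0],"xyz":[0.002,-0.002,0.05],"grip":110},
  {"rot":[0.003,0.004,0],"xyz":[0.002,-0.002,0.075],"grip":110},
  {"rot":[0.003,0.004,0],"xyz":[0.002,-0.002,0.09],"grip":110},
  {"rot":[0.003,0.004,0],"xyz":[0.002,-0.002,0.09],"grip":110},
  {"rot":[0.003,0.004,0],"xyz":[0.002,-0.002,0.09],"grip":110},
  {"rot":[0.003,0.004,0],"xyz":[0.002,-0.002,0.09],"grip":110},
])

```text
clock: 8.5
tool_pos: [0.4932, 0.0804, 0.0526]
eef_rot: [0.228, 0.974, 0.001, 0.001]
contact_force: [0.3, 0.6, 0.1]
opening: 0.572
finger_force: 0.0
```

```bash
python3 -c "
from h import *
rel([.4923,.0795,.0135],2.683)
"
```

```text
pos [0.4932 0.0804 0.0526] xyz [ 0.0005 -0.0012  0.0391] rot [ 0.0018  0.0018 -0.0011] F [0.3  0.6  0.12] open 0.572 q [ 0.03  0.89 -0.47  2.06  1.    0.43 -0.13]
```

>>> carry_out([
  {"rot":[0.002,0.002,0],"xyz":[0.0005,-0.001,0.01],"grip":110},
  {"rot":[0.002,0.002,0],"xyz":[0.0005,-0.001,0.02],"grip":110},
  {"rot":[0.002,0.002,0],"xyz":[0.0005,-0.001,0.03],"grip":110},
  {"rot":[0.002,0.002,0],"xyz":[0.0005,-0.001,0.036],"grip":110},
  {"rot":[0.002,0.002,0],"xyz":[0.0005,-0.001,0.039],"grip":110},
  {"rot":[0.002,0.002,0],"xyz":[0.0005,-0.001,0.039],"grip":110},
  {"rot":[0.002,0.002,0],"xyz":[0.0005,-0.001,0.039],"grip":110},
], squeeze=8)

```text
clock: 9.08
tool_pos: [0.4912, 0.0795, 0.0127]
eef_rot: [0.227, 0.974, -0.001, -0.001]
contact_force: [-0.2, 0.1, -0.6]
opening: 0.569
finger_force: 0.0
```

>>> carry_out([
  {"rot":[0,0,0],"xyz":[0,0,0],"grip":160},
  {"rot":[0,0,0],"xyz":[0,0,0],"grip":180},
  {"rot":[0,0,0],"xyz":[0,0,0],"grip":190},
  {"rot":[0,0,0],"xyz":[0,0,0],"grip":200},
  {"rot":[0,0,0],"xyz":[0,0,0],"grip":210},
  {"rot":[0,0,0],"xyz":[0,0,0],"grip":220},
  {"rot":[0,0,0],"xyz":[0,0,0],"grip":230},
  {"rot":[0,0,0],"xyz":[0,0,0],"grip":230},
])

```text
clock: 9.75
tool_pos: [0.4911, 0.0794, 0.0126]
eef_rot: [0.227, 0.974, -0.001, -0.001]
contact_force: [-0.5, -0.5, 2.0]
opening: 0.215
finger_force: 8.0
```

Gripped: opening 0.215 is about 19 mm, at 8 N. Lifting.

>>> carry_out([
  {"rot":[0,0,0],"xyz":[0,0,-0.005],"grip":230},
  {"rot":[0,0,0],"xyz":[0,0,-0.02],"grip":230},
  {"rot":[0,0,0],"xyz":[0,0,-0.045],"grip":230},
  {"rot":[0,0,0],"xyz":[0,0,-0.07],"grip":230},
  {"rot":[0,0,0],"xyz":[0,0,-0.09],"grip":230},
  {"rot":[0,0,0],"xyz":[0,0,-0.1],"grip":230},
])

```text
clock: 10.25
tool_pos: [0.4919, 0.0798, 0.1148]
eef_rot: [0.227, 0.974, -0.0, -0.0]
contact_force: [0.1, 1.0, 0.1]
opening: 0.216
finger_force: 8.0
```

```bash
python3 -c "
from h import *
for uv in ((175,217),(206,235)): print(onplane('top',uv,.113))
rel([.4935,.3403,.115],3.08)
"
```

```text
[0.36319059 0.30863298 0.113     ]
[0.31806065 0.22770546 0.113     ]
pos [0.4919 0.0798 0.1148] xyz [ 1.140e-01  2.343e-01 -2.000e-04] rot [-1.000e-04 -4.000e-04 -3.974e-01] F [0.07 0.96 0.12] open 0.216 q [ 0.11  0.8  -0.61  2.04  0.85  0.58  0.01]
```

>>> carry_out([
  {"rot":[0,0,-0.03],"xyz":[0.008,0.016,0],"grip":230},
  {"rot":[0,0,-0.1],"xyz":[0.024,0.049,0],"grip":230},
  {"rot":[0,0,-0.17],"xyz":[0.04,0.082,0],"grip":230},
  {"rot":[0,0,-0.24],"xyz":[0.056,0.115,0],"grip":230},
  {"rot":[0,0,-0.31],"xyz":[0.072,0.148,0],"grip":230},
  {"rot":[0,0,-0.36],"xyz":[0.088,0.18,0],"grip":230},
  {"rot":[0,0,-0.397],"xyz":[0.102,0.21,0],"grip":230},
  {"rot":[0,0,-0.397],"xyz":[0.11,0.226,0],"grip":230},
])

```text
clock: 10.92
tool_pos: [0.4914, 0.336, 0.1122]
eef_rot: [0.028, 1.0, 0.001, -0.002]
contact_force: [1.0, 0.1, -0.6]
opening: 0.214
finger_force: 8.0
```

>>> carry_out([
  {"rot":[0,0,0],"xyz":[0,0.009,0],"grip":230},
  {"rot":[0,0,0],"xyz":[0,0.009,0],"grip":230},
  {"rot":[0,0,0],"xyz":[0,0.009,0],"grip":230},
])

```text
clock: 11.17
tool_pos: [0.4933, 0.3383, 0.1116]
eef_rot: [0.031, 1.0, -0.002, -0.002]
contact_force: [-0.7, -0.0, -0.4]
opening: 0.213
finger_force: 8.0
```

```bash
python3 -c "
from h import *
rel([.4935,.3403,.0082],3.08)
s=r.get_state(); p=r.snapshot('wrist'); cv2.imwrite('pics/w4.png',p[:,:,::-1])
print(proj('wrist',[.4935,.3403,.005],s))
"
```

```text
pos [0.4933 0.3383 0.1116] xyz [-0.0004  0.0024  0.1034] rot [-0.0036 -0.0029 -0.0007] F [-0.69 -0.01 -0.35] open 0.213 q [-0.28  0.92 -0.73  1.73  0.81  0.82  0.11]
[256.95810023 187.31895012]
```

View pics/w4.png

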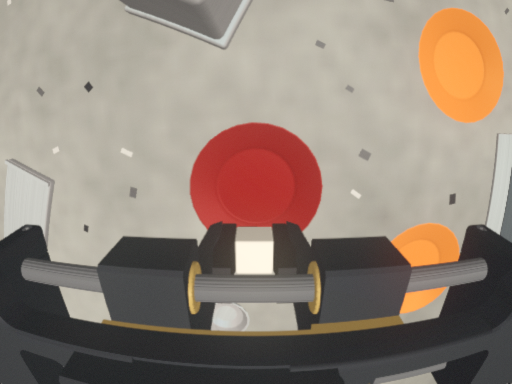

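The cube is held at (255,250). The saucer's floor centre is at (256,186), against a prediction of (257,187). Lowering.

>>> carry_out([
  {"rot":[0,0,0],"xyz":[0,0.001,0.02],"grip":230},
  {"rot":[0,0,0],"xyz":[0,0.001,0.045],"grip":230},
  {"rot":[0,0,0],"xyz":[0,0.001,0.07],"grip":230},
  {"rot":[0,0,0],"xyz":[0,0.001,0.085],"grip":230},
  {"rot":[0,0,0],"xyz":[0,0.001,0.095],"grip":230},
  {"rot":[0,0,0],"xyz":[0,0.001,0.098],"grip":230},
  {"rot":[0,0,0],"xyz":[0,0.001,0.098],"grip":230},
  {"rot":[0,0,0],"xyz":[0,0.001,0.098],"grip":230},
])

```text
clock: 11.88
tool_pos: [0.4936, 0.341, 0.0151]
eef_rot: [0.031, 1.0, -0.0, -0.001]
contact_force: [-0.0, -0.5, 0.2]
opening: 0.214
finger_force: 8.0
```

>>> carry_out([
  {"rot":[0,0,0],"xyz":[0,0,0.001],"grip":230},
  {"rot":[0,0,0],"xyz":[0,0,0.002],"grip":230},
  {"rot":[0,0,0],"xyz":[0,0,0.002],"grip":230},
])

```text
clock: 12.13
tool_pos: [0.4934, 0.341, 0.0128]
eef_rot: [0.031, 1.0, -0.0, -0.001]
contact_force: [-0.3, 0.1, -0.4]
opening: 0.211
finger_force: 8.0
```

>>> carry_out([
  {"rot":[0,0,0],"xyz":[0,0,0.001],"grip":230},
  {"rot":[0,0,0],"xyz":[0,0,0.002],"grip":230},
  {"rot":[0,0,0],"xyz":[0,0,0.003],"grip":230},
  {"rot":[0,0,0],"xyz":[0,0,0.003],"grip":230},
])

```text
clock: 12.47
tool_pos: [0.493, 0.3406, 0.009]
eef_rot: [0.031, 1.0, -0.001, -0.001]
contact_force: [-0.0, -0.7, 0.1]
opening: 0.22
finger_force: 8.0
```

>>> carry_out([
  {"rot":[0,0,0],"xyz":[0,0,0.0005],"grip":230},
  {"rot":[0,0,0],"xyz":[0,0,0.001],"grip":230},
  {"rot":[0,0,0],"xyz":[0,0,0.001],"grip":230},
])

```text
clock: 12.72
tool_pos: [0.493, 0.3407, 0.0081]
eef_rot: [0.031, 1.0, -0.001, -0.001]
contact_force: [0.2, 0.1, 0.1]
opening: 0.214
finger_force: 8.0
```

>>> carry_out([
  {"rot":[0,0,0],"xyz":[0,0,0.0004],"grip":230},
  {"rot":[0,0,0],"xyz":[0,0,0.0007],"grip":230},
  {"rot":[0,0,0],"xyz":[0,0,0.0007],"grip":230},
])

```text
clock: 12.97
tool_pos: [0.4931, 0.3408, 0.0077]
eef_rot: [0.031, 1.0, -0.001, -0.001]
contact_force: [-0.3, -0.4, 1.3]
opening: 0.217
finger_force: 8.0
```

Contact. Opening slightly so the fingers stay inside the saucer floor.

>>> carry_out([
  {"rot":[0,0,0],"xyz":[0,0,0],"grip":198},
  {"rot":[0,0,0],"xyz":[0,0,0],"grip":192},
  {"rot":[0,0,0],"xyz":[0,0,0],"grip":186},
  {"rot":[0,0,0],"xyz":[0,0,0],"grip":183},
  {"rot":[0,0,0],"xyz":[0,0,0],"grip":183},
])

```text
clock: 13.38
tool_pos: [0.4931, 0.3407, 0.0075]
eef_rot: [0.031, 1.0, -0.001, -0.001]
contact_force: [-0.3, 0.6, 0.4]
opening: 0.28
finger_force: 0.0
```

>>> carry_out([
  {"rot":[0,0,0],"xyz":[0,0,-0.004],"grip":183},
  {"rot":[0,0,0],"xyz":[0,0,-0.012],"grip":183},
  {"rot":[0,0,0],"xyz":[0,0,-0.025],"grip":183},
  {"rot":[0,0,0],"xyz":[0,0,-0.05],"grip":183},
  {"rot":[0,0,0],"xyz":[0,0,-0.085],"grip":183},
  {"rot":[0,0,0],"xyz":[0,0,-0.12],"grip":183},
  {"rot":[0,0,0],"xyz":[0,0,-0.12],"grip":183},
  {"rot":[0,0,0],"xyz":[0,0,-0.12],"grip":183},
])

```text
clock: 14.05
tool_pos: [0.4945, 0.3421, 0.1308]
eef_rot: [0.031, 1.0, 0.001, 0.001]
contact_force: [0.5, -0.1, 0.2]
opening: 0.284
finger_force: 0.0
```

```bash
python3 -c "
from h import *
rel([.4935,.3403,.13])
s=r.get_state(); p=r.snapshot('wrist'); a=p[100:284,130:386]
m=cv2.inRange(p,(205,190,130),(255,250,235)); m[280:]=0
k,l,st,c=cv2.connectedComponentsWithStats(m)
for i in range(1,k):
  if st[i,4]>80: print(st[i],c[i],onplane('wrist',c[i],.024,s))
b=r.snapshot('top')[100:284,140:396]
cv2.imwrite('pics/end.png',cv2.resize(np.vstack([a,b])[:,:,::-1],None,fx=1.6,fy=1.6,interpolation=2))
"
```

```text
pos [0.4945 0.3421 0.1308] xyz [ 0.0009 -0.0019  0.0008] rot [0. 0. 0.] F [ 0.49 -0.05  0.25] open 0.284 q [-0.28  0.9  -0.75  1.72  0.78  0.85  0.13]
[474 131  23  94 982] [486.4592668  178.07331976] [0.50041419 0.60233262 0.024     ]
[  13  158   41   80 1220] [ 37.09672131 192.66557377] [0.48678959 0.10523813 0.024     ]
[241 176  22  21 429] [251.83449883 186.07459207] [0.49383143 0.34036593 0.024     ]
```

View pics/end.png

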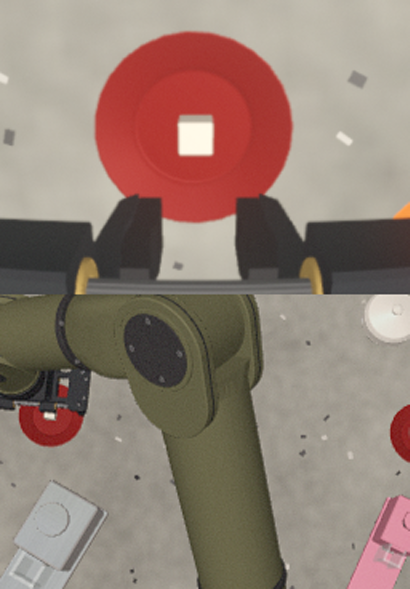

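The cube lies in the middle of the empty saucer (crop 195,138), measured at (0.4938, 0.3404), and the gripper is clear. Handing in.

```bash
python3 -c "
from plant import r
print(r.finish_job())"
```

```text
the job is handed in; nothing more can be done
None
```

I handed the job in: I pressed the plunger once at about 20 N and let it up, then set the pushed-out cube in the middle of the empty red saucer and let go; `finish_job()` gave no verdict.

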